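# Fetch the doming die from behind the can and the tin

## Robot

A 7-joint arm with a two-finger parallel gripper is mounted at the origin on the work surface. World frame = base frame: x ahead of the robot, y to its left, z up, the work surface at z = 0. Lengths are in mm, angles in rad, forces in N, time in s.
With the tool pointing down it reaches from about 400 to 850 mm from the base axis. Payload 4.4 kg.
Tool frame: the origin (TCP) lies midway between the tips of the shut fingers; the grasp point (between the pads) lies 19 mm behind it (bot.hold_point_z is the z of the grasp point in the tool frame, in mm); z points along the fingers, y is the line along which they close (so a half turn about z gives the same grasp; the last joint's range is limited). The gripper opens to 94 mm and grips with 3 to 60 N. Pads are 16 mm wide; open, the fingers measure 119 mm over their backs; the gripper's body (75 mm by 177 mm) begins 78 mm behind the grasp point.
Start: joints at [1.147, 0.628, 0.038, 1.517, -0.027, 0.996, -0.02], TCP at [227.668, -608.839, 205.478] pointing down, gripper open.
Joint ranges: [-3.06, 3.06], [-0.37, 2.12], [-1.25, 1.32], [0.18, 2.47], [-1.1, 4.24], [0.23, 1.98], [-2.94, 2.94]. Speed limits (rad/s): [2.57, 2.57, 3.14, 3.14, 3.14, 3.14, 3.14].

## Interface

Orientations are given as a rotation vector (axis times angle).
In Python, from cell import telemetry, viewer, bot gives the robot as it stands.
- The arm moves only by the tool drive_tool, never from a script. Its argument "series" is a list of rows, each an object with "dp": the shift along the world's x, y, z in units of 0.04 m (1.0 is 0.04 m), a list of three; "delta_rot": the turn, a rotation vector about the world's x, y, z in units of 6 degrees (1.0 is 6 degrees), a list of three. A call has 1 to 10 rows; each row shifts and turns the commanded pose from where the row before left it; what a row does not reach is not made up. A row lasts 1/8 s, in which the tool goes at most 62.5 mm and 10.7 degrees, less where a joint would pass 70% of its speed; a pose out of reach is approached as far as the arm can. A call with a number of a shift or a turn outside -1 to 1 is refused whole. A call with a gripper value outside its range is refused whole. "jaw" is the opening, from -1 (shut) to 1 (fully open), so that 0 is half open, set as the call begins (left out, the last holds). The fingers move at their own pace and stop on an object; the grip force is fixed at half the most. Time passes only in rows, so rows that do not move let the fingers close. It gives the time, the measured TCP pose, the force, the opening and the grip force at its end, in the units of the state.
- telemetry.state(): the state, without advancing time (a new reading comes with each control period).
- viewer.snapshot(name): name is "scene" or "top" or "wrist"; returns (picture, depth): 384x512x3 uint8, red, green, blue; 384x512 float32, mm along the optical axis (not along the pixel's ray), 0 where there is no reading.
- viewer.camera_model(name): a dict with "vertical_fov" (degrees; the focal length in pixels is half the picture's height over the tangent of half this angle, whatever the lens; pixels are square), "cx", "cy" (the principal point, pixels), "xyz" and "rotation" of the camera in the world. Camera axes: x right, y up, looking along -z (the intrinsics and any distortion apply to the point x, -y, -z); pixel columns grow to the right and rows downward; lengths in mm; the calibration is good to about 2 mm. A picture is of the moment at which its call begins: read the wrist's pose just before it. camera_model takes no time and is no camera call; for the wrist camera it gives the pose at the moment of the call.
- bot.close_job(): hands the job in; it is judged then, once.
The state is a dict: "clock": time; "qpos": joint angles; "joint_vel": joint speeds; "tau": joint torques, N m; "ee_pos": TCP position; "tcp_rot": TCP orientation; "wrist_force": force on the tool from outside, world axes, zero at the start; "torque": the same for the moment, N m; "grip_width": finger opening in mm; "finger_force": force on a finger pad.
Only numpy, scipy, OpenCV 4.12 (cv2) and the standard library are available. Lean on these libraries where they do the work, as an engineer would, in place of code of your own. Each camera call takes 0.05 s, during which the arm holds its last target. There are 200 camera calls.

## Task

Fetch the round steel doming die that stands at the back of the steel bay: first stand both the spray can and the square tin out of the way on the plywood tray, then lift out the die and set it down gently, upright, inside the circle scribed in the middle of the steel plate. Then put the can and the tin back in the bay, upright, each just where it stood before (within a centimetre or so). Never tip the can or the tin over, and leave the hammer, the pliers and the jar alone.

Things in the scene. Friction and masses are not known exactly. Their poses are not given: they have to be found in the camera images.
- can_mid (a point): Spray can: bare aluminium cylinder, 48 mm diameter, with a black cap (32 mm); 130 mm tall (straight body 100 mm), 0.3 kg, loose. The point is its centre, 65 mm above its underside; z up. Stands in the bay's front part, left or right. Best gripped along the bay's x (one finger in front, one behind over the die), at the centre or up to 20 mm above it.
- tin_mid (a point): Square tin: grey box 40 mm (its x) by 50 mm (its y), body 112 mm tall, small round spout up to 130 mm; 0.35 kg, loose. The point is its centre, 65 mm above its underside; z up. Stands in the bay's front part beside the can (about 40 mm between them), roughly square to the bay. Best gripped across its 40 mm x width, at the centre or up to 20 mm above.
- die_mid (a point): Doming die: steel cylinder, 44 mm diameter, 36 mm tall, a round bowl in its top; 0.4 kg, loose. The point is its centre, 18 mm above its underside; z up. Stands at the back of the bay, 12 mm from the back wall and about 15 mm from the taller can and tin, which block a gripper. Once they are gone, grip it along the bay's y (over 50 mm free each side).
- bay: Fixed dark sheet-steel bay. Origin: centre of its underside, on the table. Floor 6 mm thick, 152 (x) by 200 mm (y); back wall at +x (inner face x = +72 mm, top 46 mm above the table), open at -x, side walls at y = +-98 mm reach 26 mm above the table. Can and tin stand at about x = -10, y = +-44 mm, the die at about x = +38, y = 0.
- tray: Fixed, empty shallow plywood tray, the side area: 140 mm (x) by 230 mm (y) outside, walls 4 mm thick, rim 12 mm above the table, floor 4 mm above the table. Origin: centre of its underside. It has room for the can and the tin side by side along y, for example at y = +-55 mm.
- plate: Fixed square steel bench plate, 120 by 120 mm, 12 mm thick, with a dark scribed circle of 74 mm diameter in the middle of its top, where the die goes. Origin: centre of its underside, on the table.
- hammer: Bystander: hammer lying beyond the work, steel head 28 by 100 by 28 mm, wooden handle 200 mm. Origin: on the table under the front part of the handle. Leave it alone.
- pliers: Bystander: steel pliers 150 mm long, lying beyond the work. Origin: under the pivot. Leave them alone.
- jar: Bystander: closed glass jar with a steel lid, 60 mm in diameter, 70 mm tall, standing beyond the work. Origin: centre of its underside. Leave it alone.
There are look-alikes about, which are no part of the job. What is shaped like the part that bears tin_mid but orange or red is not meant. What is shaped like the part that bears can_mid but purple is not meant.

How it is judged (in metres and radians):
On the way, in this order (a step that is already met when the one before it is completed fails the run):
1. the can and the tin both stand upright on the tray, released (x of can_mid in the frame of tray between -0.066 and 0.066 m and y of can_mid in the frame of tray between -0.111 and 0.111 m and z of can_mid in the frame of tray between 0.06 and 0.078 m and angle between each of can_mid, tin_mid's own z axis and vertical below 0.1 rad and linear speed of each of can, tin below 0.02 m/s and contact force between the fingers and can below 0.2 N and x of tin_mid in the frame of tray between -0.066 and 0.066 m and y of tin_mid in the frame of tray between -0.111 and 0.111 m and z of tin_mid in the frame of tray between 0.06 and 0.078 m and contact force between the fingers and tin below 0.2 N), for 0.2 s.
2. the die stands upright inside the circle on the plate (centre within 15 mm), released (horizontal distance between die_mid and plate below 0.015 m and angle between die_mid's own z axis and vertical below 0.1 rad and z of die_mid in the frame of plate between 0.024 and 0.036 m and linear speed of die below 0.02 m/s and contact force between the fingers and die below 0.2 N), for 0.2 s.
At the end, for the whole second after the job is handed in: The die stands upright and at rest on the steel plate, its centre within 15 mm of the plate's centre; the can and the tin stand upright and at rest in the bay, each within 15 mm of where it was at the start; all are released (all of step 2 and distance of each of can_mid, tin_mid from where it was at the start of the episode below 0.015 m and angle between each of can_mid, tin_mid's own z axis and vertical below 0.1 rad and linear speed of each of can, tin below 0.02 m/s and contact force between the fingers and can below 0.2 N and contact force between the fingers and tin below 0.2 N); the robot touches nothing.
It fails at once if the can or the tin is tipped by more than 0.5 rad (angle between any of can_mid, tin_mid's own z axis and vertical above 0.5 rad).
It fails at once if the die is dropped on the plate instead of set down (arrives faster than 0.6 m/s) (horizontal distance between die_mid and plate below 0.06 m and z of die_mid in the frame of plate below 0.036 m and linear speed of die above 0.6 m/s).
It fails at once if the hammer, the pliers or the jar is moved by more than 20 mm (distance of any of hammer, pliers, jar from where it was at the start of the episode above 0.02 m).
It also fails if it takes over 144 s, if anything falls off the work surface, if the arm or the gripper's body presses on something with over 40 N, if the wrist force passes 120 N, or if a joint passes its speed limit or range.

## Working session

There is one attempt and no reset: what is moved stays moved. The work goes in short steps, Python scripts to look and compute and a tool call to move; the robot and the scene stay as the last step left them, time stands still between calls to the robot, and variables do not carry over. Pictures are saved under pics/ and viewed, at most 14 in all, crops included, and the job is handed in when it is done.

Besides the shell and the picture viewer there is one more tool, called after "Emit:" as name([rows], argument=value, ...), one row to a line, values as JSON. drive_tool: Moves the arm, as the interface text tells. Its arguments: {"type":"object","properties":{"series":{"type":"array","items":{"type":"object","properties":{"dp":{"type":"array","items":{"type":"number"}},"delta_rot":{"type":"array","items":{"type":"number"}}}}},"jaw":{"type":"number"}},"required":["series"]}

```bash
ls; mkdir -p pics; python3 - <<'E'
from cell import telemetry, viewer, bot
import cv2,numpy as np
s=telemetry.state();print(s, bot.hold_point_z)
for n in("scene","top"):
    im,d=viewer.snapshot(n);np.savez(f"{n}0.npz",im=im,d=d)
    cv2.imwrite(f"pics/{n}0.png",cv2.resize(im[:,:,::-1],(800,600)));print(viewer.camera_model(n))
E
```

```text
pics
{'clock': 0.0, 'qpos': array([ 1.14721033,  0.62933632,  0.03843578,  1.51833456, -0.02703245,
        0.99628637, -0.0199983 ]), 'joint_vel': array([ 0.00108661, -0.00032972,  0.00065322,  0.00011642, -0.000699  ,
        0.00059906,  0.00050695]), 'tau': array([-4.38436537e-04, -5.49728501e+01,  1.14330579e+00, -1.86636454e+01,
       -5.22716332e-02,  2.35820550e-02,  1.39653257e-04]), 'ee_pos': array([ 227.44394502, -608.21485246,  204.57104735]), 'tcp_rot': array([-3.08966953e+00, -5.58676607e-01,  5.04075419e-04]), 'wrist_force': array([-0.54617269,  0.81521113, -0.78581816]), 'torque': array([-0.03279477,  0.04309029, -0.04542348]), 'finger_force': 0.0, 'grip_width': 94.12142656980804} -18.8
{'vertical_fov': 43.41957975340369, 'cx': 249.34126467161497, 'cy': 198.56771030814167, 'xyz': array([1404.60469695, -303.23022496,  668.77711919]), 'rotation': array([0.85069256, 0.61458582, 1.11942392])}
{'vertical_fov': 49.81797612155129, 'cx': 255.42449076943828, 'cy': 184.1313088945185, 'xyz': array([ 425.37358707,  -14.07731826, 1192.49074612]), 'rotation': array([ 0.11036047, -0.10922639, -1.5920597 ])}
```

View pics/scene0.png

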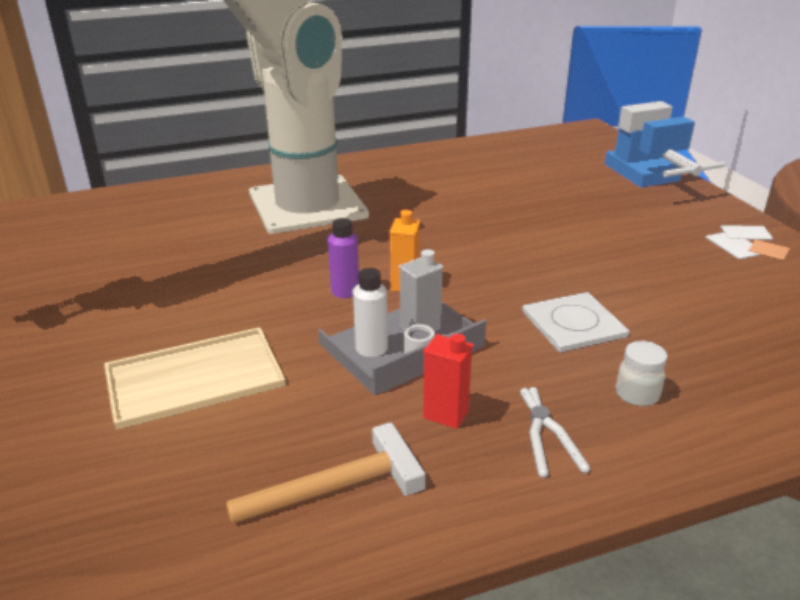

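View pics/top0.png

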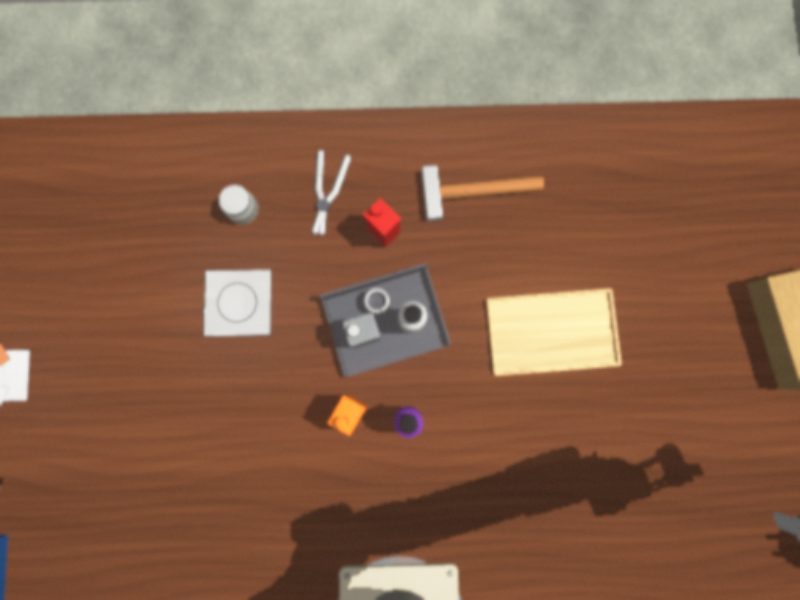

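Candidates (800x600 pixels):
- **Can:** the bare aluminium one at scene (370,315) / top (412,315). The purple one at top (409,422) is a look-alike.
- **Tin:** the grey one at scene (422,295) / top (360,330). The orange at (347,415) and red at (382,222) are look-alikes.
- **Die:** the grey ring at top (376,300).
- **Tray:** top (553,332).
- **Plate:** top (238,302).

I choose the aluminium can and the grey tin, both inside the bay.

```bash
cat > h.py <<'E'
import numpy as np,cv2
from scipy.spatial.transform import Rotation as R
def cloud(cm,d):
    f=d.shape[0]/2/np.tan(np.radians(cm["vertical_fov"]/2))
    v,u=np.mgrid[:d.shape[0],:d.shape[1]]
    P=np.stack([(u-cm["cx"])/f*d,-(v-cm["cy"])/f*d,-d],-1)
    return P@R.from_rotvec(cm["rotation"]).as_matrix().T+cm["xyz"]
def ray(cm,uv,z):
    f=192/np.tan(np.radians(cm["vertical_fov"]/2)); uv=np.atleast_2d(np.array(uv,float))
    r=np.stack([(uv[:,0]-cm["cx"])/f,-(uv[:,1]-cm["cy"])/f,-np.ones(len(uv))],-1)@R.from_rotvec(cm["rotation"]).as_matrix().T
    c=np.array(cm["xyz"]);return c+r*((z-c[2])/r[:,2])[:,None]
E
python3 - <<'E'
from h import *
from cell import viewer
S={}
for n in("top","scene"):
    a=np.load(n+"0.npz");im,d=a["im"],a["d"];cm=viewer.camera_model(n);P=cloud(cm,d);ok=d>0
    def comps(name,m,amin=15):
        m=(m&ok).astype(np.uint8);k,l,st,c=cv2.connectedComponentsWithStats(m)
        for i in range(1,k):
            if st[i,4]<amin: continue
            q=P[l==i];r=cv2.minAreaRect(q[:,:2].astype(np.float32))
            print(n,name,"px",c[i].round(),"n",st[i,4],"med",np.median(q,0).round(1),"rect",np.round(r[0],1),np.round(r[1],1),round(r[2],1),"col",im[l==i].mean(0).round())
    z=P[...,2]
    print(n,"table z",np.median(z[ok&(abs(P[...,0]-600)<250)&(abs(P[...,1])<400)]))
    reg=(P[...,0]>420)&(P[...,0]<720)&(abs(P[...,1])<450)
    comps("top130",reg&(z>129)&(z<143))
    comps("tin118",reg&(z>112)&(z<124))
    if n=="top":
        comps("z42",reg&(z>34)&(z<50))
        hsv=cv2.cvtColor(im,cv2.COLOR_RGB2HSV)
        comps("tray",reg&(hsv[...,0]>15)&(hsv[...,0]<35)&(hsv[...,2]>170)&(z<30),200)
        comps("plate",reg&(hsv[...,1]<40)&(z>6)&(z<18)&(P[...,1]>150),200)
        comps("bay",reg&(hsv[...,2]<130)&(hsv[...,1]<80)&(z<60)&(abs(P[...,1])<200),200)
im=np.load("top0.npz")["im"];cv2.imwrite("pics/crop.png",cv2.resize(im[165:285,190:300,::-1],None,fx=5,fy=5,interpolation=2))
E
```

```text
top table z 0.37078493897331555
top top130 px [241. 133.] n 21 med [711.4  19.7 130.6] rect [711.4  19.6] [16.3 10.9] 86.3 col [240.  62.  56.]
top top130 px [264. 201.] n 115 med [529.4 -36.1 135.2] rect [529.5 -36.2] [29.  29.3] 44.4 col [86. 82. 82.]
top top130 px [226. 212.] n 41 med [503.5  61.9 135.6] rect [503.6  61.7] [15.6 15.5] 88.7 col [217. 217. 214.]
top tin118 px [245. 139.] n 63 med [702.1   4.7 113.4] rect [701.4   9.4] [49.6 35.7] 40.7 col [232.  61.  55.]
top tin118 px [232. 211.] n 263 med [509.4  47.4 117.4] rect [508.2  50.6] [40.7 50.8] 16.4 col [169. 171. 170.]
top z42 px [246. 151.] n 27 med [681.7  12.2  43.1] rect [682.6  10. ] [51.6 24.5] 86.3 col [127.  39.  34.]
top z42 px [239. 180.] n 171 med [600.4  30.6  44.6] rect [601.   30.7] [  5.8 198.4] 15.7 col [101.  93.  93.]
top z42 px [241. 192.] n 90 med [565.1  27.3  40.7] rect [564.4  26. ] [41.8 42.1] 45.9 col [173. 172. 169.]
top tray px [151. 194.] n 1520 med [570.7 285.4  11.6] rect [571.6 284. ] [119.2 114.3] 88.8 col [222. 221. 218.]
top tray px [354. 212.] n 3994 med [ 503.7 -296.     3.5] rect [ 
[... 179 characters left out ...]
[246. 205.] n 2995 med [529.8   7.8   5.9] rect [535.   13.4] [162.1 207.3] 15.6 col [109. 105. 107.]
scene table z -0.7416869244541431
scene top130 px [274. 162.] n 42 med [512.4  63.7 133.9] rect [510.7  64.5] [16.  18.4] 68.7 col [200. 193. 188.]
scene top130 px [236. 175.] n 108 med [537.7 -33.7 133.8] rect [536.2 -33.5] [29.4 29.7] 17.2 col [76. 62. 61.]
scene tin118 px [269. 171.] n 218 med [518.2  50.4 116.1] rect [511.9  53.3] [45.2 52.8] 15.6 col [179. 174. 171.]
scene tin118 px [236. 184.] n 68 med [546.3 -37.5 116.9] rect [544.8 -37.6] [31.4 17.4] 68.0 col [99. 90. 88.]
scene tin118 px [289. 221.] n 19 med [716.   14.7 117.6] rect [707.8  16.4] [23.7  7.4] 2.8 col [211.  56.  52.]
```

View pics/crop.png

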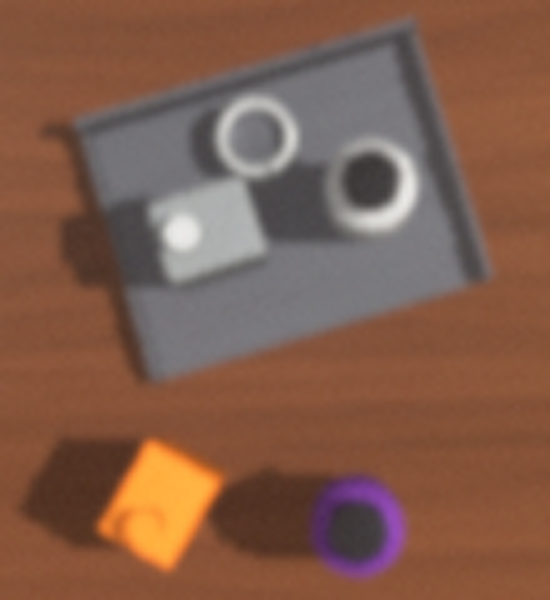

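The crop shows the aluminium can with its black cap at (370,180) and the grey tin with its spout at (205,235). The die ring is at (255,135). All three are in the bay, which is yawed about +15.7°. Heights and sizes match the description: cap 135 mm, tin top 117 mm and 40x50 mm, die top 41 mm, plate 120x120 mm. I'll move to a hover now.

Emit:
drive_tool([
  {"dp": [0.5,0.95,0.1],"delta_rot": [0,0,0.95]},
  {"dp": [0.5,0.95,0.1],"delta_rot": [0,0,0.95]},
  {"dp": [0.5,0.95,0.1],"delta_rot": [0,0,0.95]},
  {"dp": [0.5,0.95,0.1],"delta_rot": [0,0,0.95]},
  {"dp": [0.5,0.95,0.1],"delta_rot": [0,0,0.95]},
  {"dp": [0.5,0.95,0.1],"delta_rot": [0,0,0.95]},
  {"dp": [0.5,0.95,0.1],"delta_rot": [0,0,0.95]},
  {"dp": [0.5,0.95,0.1],"delta_rot": [0,0,0.95]},
  {"dp": [0.5,0.95,0.1],"delta_rot": [0,0,0.95]},
  {"dp": [0.5,0.95,0.1],"delta_rot": [0,0,0.95]},
], jaw=1)

```text
clock: 1.35
ee_pos: [428.0, -227.5, 245.5]
tcp_rot: [-2.447, -1.97, 0.0]
wrist_force: [-0.3, -0.4, -0.0]
grip_width: 93.9
finger_force: 0.0
```

Emit:
drive_tool([
  {"dp": [0.5,0.95,0.1],"delta_rot": [0,0,0.95]},
  {"dp": [0.5,0.95,0.1],"delta_rot": [0,0,0.95]},
  {"dp": [0.5,0.95,0.1],"delta_rot": [0,0,0.95]},
  {"dp": [0.5,0.95,0.1],"delta_rot": [0,0,0.95]},
  {"dp": [0.5,0.95,0.1],"delta_rot": [0,0,0.95]},
  {"dp": [0,0,0.5]},
  {"dp": [0,0,0]},
])

```text
schema error: expected keys dp, delta_rot
```

```bash
python3 - <<'E'
from h import *
from cell import viewer,telemetry
cm=viewer.camera_model("wrist");im,d=viewer.snapshot("wrist");s=telemetry.state()
np.savez("w1.npz",im=im,d=d);print(s["ee_pos"],s["tcp_rot"],cm)
cv2.imwrite("pics/w1.png",im[:,:,::-1])
P=cloud(cm,d);z=P[...,2];ok=d>0
for nm,lo,hi in(("130",129,143),("118",112,124),("42",36,48)):
    m=(ok&(z>lo)&(z<hi)&(P[...,0]>440)).astype(np.uint8);k,l,st,c=cv2.connectedComponentsWithStats(m)
    for i in range(1,k):
        if st[i,4]>60:
            q=P[l==i];r=cv2.minAreaRect(q[:,:2].astype(np.float32));print(nm,c[i].round(),st[i,4],np.median(q,0).round(1),np.round(r[0],1),np.round(r[1],1),round(r[2],1))
E
```

```text
[ 431.44450192 -221.26368817  246.16027114] [-2.43548865 -1.98284077 -0.00738345] {'vertical_fov': 59.569317927890694, 'cx': 258.24697894211, 'cy': 199.1243863541226, 'xyz': array([ 444.37487417, -151.47147365,  424.62633384]), 'rotation': array([-0.26801251,  0.03053242, -0.2123296 ])}
```

View pics/w1.png

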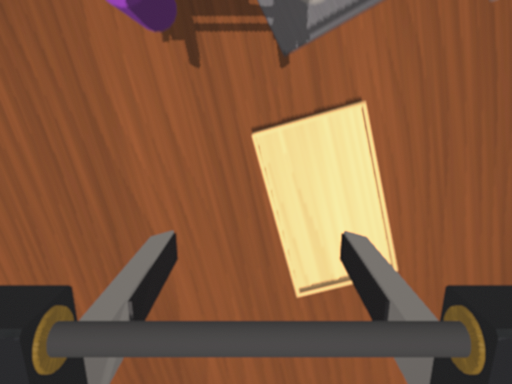

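The wrist view shows the tray at (325,200), with the purple can (150,10) and a bay corner (320,20) at the top edge. The second move call was refused because each row needs both keys, so I'm resending it.

Emit:
drive_tool([
  {"dp": [0.5,0.95,0.1],"delta_rot": [0,0,0.95]},
  {"dp": [0.5,0.95,0.1],"delta_rot": [0,0,0.95]},
  {"dp": [0.5,0.5,0.5],"delta_rot": [0,0,0.95]},
  {"dp": [0.5,0,0.5],"delta_rot": [0,0,0.95]},
  {"dp": [0.5,0,0.1],"delta_rot": [0,0,0.95]},
  {"dp": [0,0,0],"delta_rot": [0,0,0]},
  {"dp": [0,0,0],"delta_rot": [0,0,0]},
])

```text
clock: 2.28
ee_pos: [526.3, -133.0, 296.7]
tcp_rot: [-1.892, -2.506, 0.002]
wrist_force: [-0.3, -0.4, 0.9]
grip_width: 94.1
finger_force: 0.0
```

```bash
cat > look.py <<'E'
from h import *
from cell import viewer,telemetry
import sys
def look(n):
    cm=viewer.camera_model("wrist");im,d=viewer.snapshot("wrist");s=telemetry.state()
    np.savez(n+".npz",im=im,d=d);print(s["clock"],s["ee_pos"].round(1),s["tcp_rot"].round(3),cm["xyz"].round(1))
    cv2.imwrite(f"pics/{n}.png",im[:,:,::-1])
    P=cloud(cm,d);z=P[...,2];ok=d>0
    for nm,lo,hi in(("130",129,143),("118",112,124),("42",36,50)):
        m=(ok&(z>lo)&(z<hi)&(P[...,0]>440)).astype(np.uint8);k,l,st,c=cv2.connectedComponentsWithStats(m)
        for i in range(1,k):
            if st[i,4]>60:
                q=P[l==i];r=cv2.minAreaRect(q[:,:2].astype(np.float32));print(nm,c[i].round(),st[i,4],np.median(q,0).round(1),np.round(r[0],1),np.round(r[1],1),round(r[2],1))
    return im,P
if __name__=="__main__": look(sys.argv[1])
E
python3 look.py w2
```

```text
2.325 [ 526.3 -133.   296.9] [-1.892e+00 -2.506e+00  2.000e-03] [505.5 -58.2 476. ]
130 [292.  91.] 867 [531.1 -34.9 135.9] [531.2 -34.9] [30.3 30.5] 16.8
130 [484.  86.] 236 [711.1  21.4 129.8] [710.9  21.4] [17.1 18.1] 82.0
118 [295.  11.] 1012 [513.5  36.4 117.9] [514.   36.5] [40.9 20.2] 16.4
118 [466.  90.] 363 [703.1  14.4 112.8] [708.   17.4] [40.5 32.6] 89.7
118 [281.  95.] 193 [520.9 -44.9 113.3] [527.3 -37.9] [28.1 37.5] 36.7
42 [357.  68.] 890 [605.3  18.3  45.4] [607.5  13.2] [  6.1 159.7] 15.7
42 [328.  50.] 501 [565.8  28.6  41.6] [566.   27.1] [42.4 42.6] 78.9
42 [289.  37.] 79 [517.6  28.2  43.2] [516.2  27.9] [38.7  1.3] 15.9
42 [414.  96.] 207 [684.9   3.1  43.5] [686.3  14.1] [60.2 29. ] 84.2
```

View pics/w2.png

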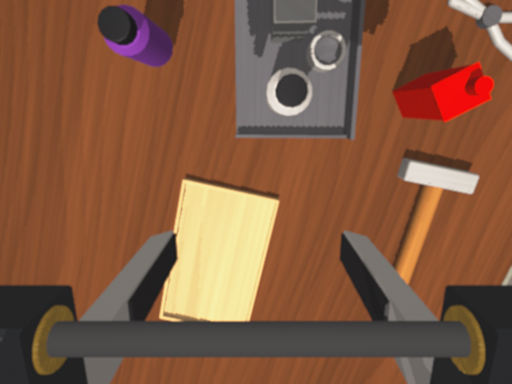

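The wrist view shows the can at (292,91), the die at (328,50), the tin at (295,11) and the tray below. The can's position agrees with the top view to within 2 mm. Next I'll descend on the can.

Emit:
drive_tool([
  {"dp": [0.04,0.82,0],"delta_rot": [0,0,0]},
  {"dp": [0.04,0.82,0],"delta_rot": [0,0,0]},
  {"dp": [0.04,0.82,0],"delta_rot": [0,0,0]},
  {"dp": [0,0,0],"delta_rot": [0,0,0]},
  {"dp": [0,0,-0.95],"delta_rot": [0,0,0]},
  {"dp": [0,0,-0.95],"delta_rot": [0,0,0]},
  {"dp": [0,0,-0.95],"delta_rot": [0,0,0]},
  {"dp": [0,0,-0.95],"delta_rot": [0,0,0]},
  {"dp": [0,0,-0.95],"delta_rot": [0,0,0]},
  {"dp": [0,0,-0.5],"delta_rot": [0,0,0]},
])

```text
clock: 3.58
ee_pos: [530.6, -36.5, 85.4]
tcp_rot: [-1.892, -2.505, 0.005]
wrist_force: [0.6, 0.3, -0.4]
grip_width: 93.7
finger_force: 0.0
```

Emit:
drive_tool([
  {"dp": [0,0,-0.5],"delta_rot": [0,0,0]},
  {"dp": [0,0,0],"delta_rot": [0,0,0]},
  {"dp": [0,0,0],"delta_rot": [0,0,0]},
])

```text
clock: 3.95
ee_pos: [532.7, -35.3, 68.1]
tcp_rot: [1.892, 2.507, -0.0]
wrist_force: [0.1, -0.2, 0.5]
grip_width: 94.0
finger_force: 0.0
```

Emit:
drive_tool([
  {"dp": [0,0,0],"delta_rot": [0,0,0]},
  {"dp": [0,0,0],"delta_rot": [0,0,0]},
  {"dp": [0,0,0],"delta_rot": [0,0,0]},
  {"dp": [0,0,0],"delta_rot": [0,0,0]},
  {"dp": [0,0,0],"delta_rot": [0,0,0]},
  {"dp": [0,0,0],"delta_rot": [0,0,0]},
], jaw=-1)

```text
clock: 4.7
ee_pos: [532.2, -34.5, 67.5]
tcp_rot: [-1.89, -2.509, 0.001]
wrist_force: [-1.2, -0.2, 1.5]
grip_width: 48.0
finger_force: 30.0
```

Emit:
drive_tool([
  {"dp": [0,0,0.75],"delta_rot": [0,0,0]},
  {"dp": [0,0,0.75],"delta_rot": [0,0,0]},
  {"dp": [-0.075,-0.5,0],"delta_rot": [0,0,0]},
  {"dp": [-0.075,-0.9,0],"delta_rot": [0,0,0]},
  {"dp": [-0.075,-0.9,0],"delta_rot": [0,0,0]},
  {"dp": [-0.075,-0.9,0],"delta_rot": [0,0,0]},
  {"dp": [-0.075,-0.9,0],"delta_rot": [0,0,0]},
  {"dp": [-0.075,-0.9,0],"delta_rot": [0,0,0]},
  {"dp": [-0.075,-0.9,0],"delta_rot": [0,0,0]},
  {"dp": [-0.075,-0.9,0],"delta_rot": [0,0,0]},
])

```text
clock: 5.95
ee_pos: [507.7, -307.3, 126.7]
tcp_rot: [-1.89, -2.508, 0.0]
wrist_force: [0.3, 0.6, -3.8]
grip_width: 47.7
finger_force: 30.0
```

Emit:
drive_tool([
  {"dp": [0,-0.9,0],"delta_rot": [0,0,0]},
  {"dp": [0,-0.25,0],"delta_rot": [0,0,0]},
  {"dp": [0,0,0],"delta_rot": [0,0,0]},
  {"dp": [0,0,-0.5],"delta_rot": [0,0,0]},
  {"dp": [0,0,-0.5],"delta_rot": [0,0,0]},
  {"dp": [0,0,-0.3],"delta_rot": [0,0,0]},
  {"dp": [0,0,0],"delta_rot": [0,0,0]},
  {"dp": [0,0,0],"delta_rot": [0,0,0]},
])

```text
clock: 6.95
ee_pos: [509.2, -352.1, 76.1]
tcp_rot: [1.889, 2.509, 0.001]
wrist_force: [-0.2, 0.1, -3.6]
grip_width: 47.5
finger_force: 30.0
```

Emit:
drive_tool([
  {"dp": [0,0,-0.12],"delta_rot": [0,0,0]},
  {"dp": [0,0,-0.06],"delta_rot": [0,0,0]},
  {"dp": [0,0,-0.04],"delta_rot": [0,0,0]},
  {"dp": [0,0,-0.03],"delta_rot": [0,0,0]},
  {"dp": [0,0,0],"delta_rot": [0,0,0]},
  {"dp": [0,0,0],"delta_rot": [0,0,0]},
])

```text
clock: 7.7
ee_pos: [508.5, -352.5, 65.5]
tcp_rot: [1.891, 2.509, 0.0]
wrist_force: [0.2, -0.7, -3.3]
grip_width: 47.8
finger_force: 30.0
```

Emit:
drive_tool([
  {"dp": [0,0,-0.025],"delta_rot": [0,0,0]},
  {"dp": [0,0,0],"delta_rot": [0,0,0]},
  {"dp": [0,0,0],"delta_rot": [0,0,0]},
])

```text
clock: 8.07
ee_pos: [508.6, -352.6, 65.4]
tcp_rot: [1.89, 2.508, -0.001]
wrist_force: [-3.2, 0.5, 5.5]
grip_width: 47.3
finger_force: 30.0
```

Contact. Now I'll release and rise.

Emit:
drive_tool([
  {"dp": [0,0,0],"delta_rot": [0,0,0]},
  {"dp": [0,0,0],"delta_rot": [0,0,0]},
  {"dp": [0,0,0],"delta_rot": [0,0,0]},
  {"dp": [0,0,0],"delta_rot": [0,0,0]},
  {"dp": [0,0,0],"delta_rot": [0,0,0]},
], jaw=1)

```text
clock: 8.7
ee_pos: [508.5, -352.4, 64.4]
tcp_rot: [-1.891, -2.509, -0.0]
wrist_force: [-0.1, -0.2, 0.4]
grip_width: 92.7
finger_force: 0.0
```

Emit:
drive_tool([
  {"dp": [0,0,0.5],"delta_rot": [0,0,0]},
  {"dp": [0,0,0.9],"delta_rot": [0,0,0]},
  {"dp": [0,0,0.9],"delta_rot": [0,0,0]},
  {"dp": [0,0,0.9],"delta_rot": [0,0,0]},
  {"dp": [0,0.9,0.9],"delta_rot": [0,0,0]},
  {"dp": [0,0.9,0.9],"delta_rot": [0,0,0]},
  {"dp": [0,0.9,0.6],"delta_rot": [0,0,0]},
  {"dp": [0,0.9,0],"delta_rot": [0,0,0]},
  {"dp": [0,0.9,0],"delta_rot": [0,0,0]},
  {"dp": [0,0.9,0],"delta_rot": [0,0,0]},
])

```text
clock: 9.95
ee_pos: [508.3, -135.3, 288.7]
tcp_rot: [1.89, 2.509, 0.0]
wrist_force: [-0.8, 0.2, 0.1]
grip_width: 94.1
finger_force: 0.0
```

Emit:
drive_tool([
  {"dp": [0,0.9,0],"delta_rot": [0,0,0]},
  {"dp": [0,0.5,0],"delta_rot": [0,0,0]},
  {"dp": [0,0,0],"delta_rot": [0,0,0]},
  {"dp": [0,0,0],"delta_rot": [0,0,0]},
])

```text
clock: 10.45
ee_pos: [508.4, -81.7, 288.4]
tcp_rot: [1.892, 2.508, -0.001]
wrist_force: [-0.8, 0.6, -0.1]
grip_width: 93.9
finger_force: 0.0
```

```bash
python3 look.py w3
```

```text
10.5 [508.4 -81.9 288.3] [ 1.893e+00  2.507e+00 -1.000e-03] [487.1  -6.7 467.5]
130 [300.  36.] 369 [505.6  62.9 135.9] [505.8  63.1] [17.7 17.8] 15.4
130 [482. 143.] 223 [711.   21.4 129.9] [710.7  21.4] [17.7 16.9] 15.0
130 [198. 382.] 63 [ 504.2 -338.3  131.7] [ 504.8 -340. ] [24.7  6.1] 16.6
118 [297.  55.] 2038 [510.7  48.4 117.9] [509.6  51.9] [40.7 51.4] 16.8
118 [467. 142.] 198 [703.7  18.1 114.9] [708.8  19.4] [24.8 21.4] 73.0
118 [448. 138.] 61 [686.2  17.8 112.4] [685.8  18.1] [18.1 11.4] 38.5
118 [202. 374.] 202 [ 507.2 -339.1  117.1] [ 508.3 -343.3] [33.2 19.5] 0.2
42 [359.  94.] 1105 [598.9  41.3  45.4] [602.3  32.5] [  6.1 198.9] 15.7
42 [329.  97.] 460 [566.5  27.8  41.5] [566.2  27.3] [43.  42.1] 14.9
42 [417. 137.] 234 [686.   11.4  43.4] [686.6  14.6] [60.8 29.9] 83.1
```

View pics/w3.png

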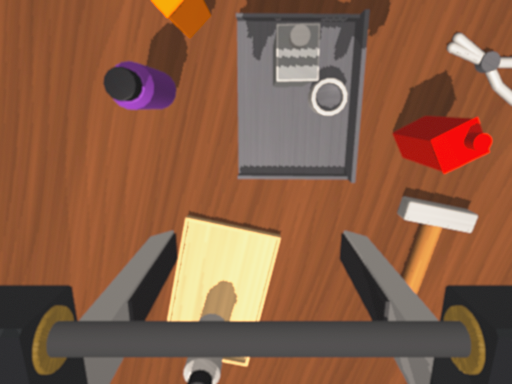

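The can stands on the tray at (200,370), and the tin is at (297,55), 40.7x51.4 mm and square to the gripper to within 1°. Now I'll grasp the tin.

Emit:
drive_tool([
  {"dp": [0.03,0.84,0],"delta_rot": [0,0,0.13]},
  {"dp": [0,0.84,0],"delta_rot": [0,0,0]},
  {"dp": [0,0.84,0],"delta_rot": [0,0,0]},
  {"dp": [0,0.82,0],"delta_rot": [0,0,0]},
  {"dp": [0,0,0],"delta_rot": [0,0,0]},
  {"dp": [0,0,-0.9],"delta_rot": [0,0,0]},
  {"dp": [0,0,-0.9],"delta_rot": [0,0,0]},
  {"dp": [0,0,-0.9],"delta_rot": [0,0,0]},
  {"dp": [0,0,-0.9],"delta_rot": [0,0,0]},
  {"dp": [0,0,-0.9],"delta_rot": [0,0,0]},
])

```text
clock: 11.75
ee_pos: [510.1, 50.5, 107.2]
tcp_rot: [1.877, 2.518, -0.001]
wrist_force: [-0.2, 0.3, 0.3]
grip_width: 94.0
finger_force: 0.0
```

Emit:
drive_tool([
  {"dp": [0,0,-0.5],"delta_rot": [0,0,0]},
  {"dp": [0,0,-0.5],"delta_rot": [0,0,0]},
  {"dp": [0,0,0],"delta_rot": [0,0,0]},
  {"dp": [0,0,0],"delta_rot": [0,0,0]},
])

```text
clock: 12.25
ee_pos: [510.3, 52.1, 68.9]
tcp_rot: [1.875, 2.52, 0.0]
wrist_force: [0.1, 0.1, 0.0]
grip_width: 94.0
finger_force: 0.0
```

Emit:
drive_tool([
  {"dp": [0,0,0],"delta_rot": [0,0,0]},
  {"dp": [0,0,0],"delta_rot": [0,0,0]},
  {"dp": [0,0,0],"delta_rot": [0,0,0]},
  {"dp": [0,0,0],"delta_rot": [0,0,0]},
  {"dp": [0,0,0],"delta_rot": [0,0,0]},
  {"dp": [0,0,0],"delta_rot": [0,0,0]},
], jaw=-1)

```text
clock: 13.0
ee_pos: [509.6, 53.2, 68.4]
tcp_rot: [-1.873, -2.522, 0.0]
wrist_force: [-0.4, 0.0, 0.4]
grip_width: 40.0
finger_force: 30.0
```

Emit:
drive_tool([
  {"dp": [0,0,0.75],"delta_rot": [0,0,0]},
  {"dp": [0,0,0.75],"delta_rot": [0,0,0]},
  {"dp": [-0.02,-0.5,0],"delta_rot": [0,0,0]},
  {"dp": [-0.03,-0.9,0],"delta_rot": [0,0,0]},
  {"dp": [-0.03,-0.9,0],"delta_rot": [0,0,0]},
  {"dp": [-0.03,-0.9,0],"delta_rot": [0,0,0]},
  {"dp": [-0.03,-0.9,0],"delta_rot": [0,0,0]},
  {"dp": [-0.03,-0.9,0],"delta_rot": [0,0,0]},
  {"dp": [-0.03,-0.9,0],"delta_rot": [0,0,0]},
  {"dp": [0,-0.9,0],"delta_rot": [0,0,0]},
])

```text
clock: 14.25
ee_pos: [500.4, -219.8, 127.6]
tcp_rot: [-1.872, -2.52, 0.001]
wrist_force: [1.0, 0.9, -5.2]
grip_width: 40.1
finger_force: 30.0
```

Emit:
drive_tool([
  {"dp": [0,-0.55,0],"delta_rot": [0,0,0]},
  {"dp": [0,0,0],"delta_rot": [0,0,0]},
  {"dp": [0,0,-0.5],"delta_rot": [0,0,0]},
  {"dp": [0,0,-0.5],"delta_rot": [0,0,0]},
  {"dp": [0,0,-0.3],"delta_rot": [0,0,0]},
  {"dp": [0,0,-0.1],"delta_rot": [0,0,0]},
  {"dp": [0,0,0],"delta_rot": [0,0,0]},
  {"dp": [0,0,0],"delta_rot": [0,0,0]},
])

```text
clock: 15.25
ee_pos: [502.2, -240.9, 73.1]
tcp_rot: [1.873, 2.521, 0.001]
wrist_force: [0.3, 0.6, -4.3]
grip_width: 39.7
finger_force: 30.0
```

Emit:
drive_tool([
  {"dp": [0,0,-0.06],"delta_rot": [0,0,0]},
  {"dp": [0,0,-0.05],"delta_rot": [0,0,0]},
  {"dp": [0,0,-0.05],"delta_rot": [0,0,0]},
  {"dp": [0,0,-0.025],"delta_rot": [0,0,0]},
  {"dp": [0,0,0],"delta_rot": [0,0,0]},
  {"dp": [0,0,0],"delta_rot": [0,0,0]},
])

```text
clock: 16.0
ee_pos: [501.7, -240.9, 66.4]
tcp_rot: [1.873, 2.521, -0.001]
wrist_force: [-2.4, 1.1, 7.9]
grip_width: 39.8
finger_force: 30.0
```

Emit:
drive_tool([
  {"dp": [0,0,0],"delta_rot": [0,0,0]},
  {"dp": [0,0,0],"delta_rot": [0,0,0]},
  {"dp": [0,0,0],"delta_rot": [0,0,0]},
  {"dp": [0,0,0],"delta_rot": [0,0,0]},
  {"dp": [0,0,0],"delta_rot": [0,0,0]},
], jaw=1)

```text
clock: 16.62
ee_pos: [501.7, -240.8, 65.0]
tcp_rot: [-1.873, -2.522, -0.0]
wrist_force: [-0.0, 1.0, -0.7]
grip_width: 86.8
finger_force: 0.0
```

Emit:
drive_tool([
  {"dp": [0,0,0.5],"delta_rot": [0,0,0]},
  {"dp": [0,0,0.9],"delta_rot": [0,0,0]},
  {"dp": [0,0,0.9],"delta_rot": [0,0,0]},
  {"dp": [0,0,0.9],"delta_rot": [0,0,0]},
  {"dp": [0,0,0.9],"delta_rot": [0,0,0]},
  {"dp": [0,0.65,0.9],"delta_rot": [0,0,-0.95]},
  {"dp": [0,0.65,0.5],"delta_rot": [0,0,-0.95]},
  {"dp": [0,0.65,0],"delta_rot": [0,0,-0.95]},
  {"dp": [0,0.65,0],"delta_rot": [0,0,-0.95]},
  {"dp": [0,0.65,0],"delta_rot": [0,0,-0.95]},
])

```text
clock: 17.88
ee_pos: [501.5, -110.0, 285.1]
tcp_rot: [2.44, 1.979, 0.0]
wrist_force: [0.0, 0.4, -0.3]
grip_width: 94.1
finger_force: 0.0
```

Emit:
drive_tool([
  {"dp": [0,0.65,0],"delta_rot": [0,0,-0.95]},
  {"dp": [0,0.65,0],"delta_rot": [0,0,-0.95]},
  {"dp": [0,0.65,0],"delta_rot": [0,0,-0.95]},
  {"dp": [0,0.65,0],"delta_rot": [0,0,-0.95]},
  {"dp": [0,0.65,0],"delta_rot": [0,0,-0.95]},
  {"dp": [0,0,0],"delta_rot": [0,0,-0.95]},
  {"dp": [0,0,0],"delta_rot": [0,0,-0.95]},
  {"dp": [0,0,0],"delta_rot": [0,0,-0.95]},
  {"dp": [0,0,0],"delta_rot": [0,0,-0.95]},
  {"dp": [0,0,0],"delta_rot": [0,0,-0.95]},
])

```text
clock: 19.12
ee_pos: [501.5, 19.3, 285.0]
tcp_rot: [-3.088, -0.575, 0.0]
wrist_force: [-0.7, -1.0, 0.3]
grip_width: 93.9
finger_force: 0.0
```

Emit:
drive_tool([
  {"dp": [0,0,0],"delta_rot": [0,0,-0.92]},
  {"dp": [0,0,0],"delta_rot": [0,0,0]},
  {"dp": [0,0,0],"delta_rot": [0,0,0]},
])

```text
clock: 19.5
ee_pos: [501.6, 19.2, 285.0]
tcp_rot: [-3.112, -0.433, 0.0]
wrist_force: [-0.3, 0.1, 0.1]
grip_width: 93.9
finger_force: 0.0
```

```bash
python3 look.py w4; python3 - <<'E'
from h import *
from cell import viewer
im,d=viewer.snapshot("top");cm=viewer.camera_model("top");P=cloud(cm,d);z=P[...,2];ok=d>0
np.savez("top1.npz",im=im,d=d)
for nm,lo,hi in(("130",126,143),("118",112,124)):
    m=(ok&(z>lo)&(z<hi)&(P[...,0]>440)&(P[...,1]<-180)).astype(np.uint8);k,l,st,c=cv2.connectedComponentsWithStats(m)
    for i in range(1,k):
        if st[i,4]>15:
            q=P[l==i];r=cv2.minAreaRect(q[:,:2].astype(np.float32));print(nm,c[i],st[i,4],np.round(r[0],1),np.round(r[1],1),round(r[2],1),np.median(q[:,2]))
E
```

```text
19.55 [501.6  19.2 285.1] [-3.112 -0.433  0.   ] [575.8  41.  464.2]
130 [482. 251.] 270 [ 498.5 -228.9  133.9] [ 498.  -230.4] [18.4 17.4] 41.4
118 [321.   8.] 69 [677.7   8.9 112.4] [677.7   8.4] [ 9.2 13.8] 45.5
118 [483. 242.] 1333 [ 506.1 -240.4  116.1] [ 501.3 -242.2] [41.7 53.2] 16.7
42 [308.  18.] 142 [683.3  15.5  43.2] [683.5  10.4] [52.5 25.8] 87.8
42 [272.  87.] 817 [601.7  30.3  45.9] [601.7  31.9] [  5.1 200.3] 15.5
42 [267. 117.] 421 [566.3  26.6  41.7] [565.4  27.5] [41.8 43.1] 15.9
42 [439. 216.] 274 [ 509.5 -221.    43.4] [ 509.7 -229. ] [30.3 61.5] 56.3
42 [509. 241.] 94 [ 499.  -330.9   43.8] [ 499.8 -333.6] [33.1  8.7] 20.8
130 [387.5234375 207.046875 ] 128 [ 507.  -353.3] [30.7 30.7] 48.2 133.33507454240464
130 [340.5 212. ] 44 [ 496.6 -231.5] [16.4 16.3] 46.6 133.32023505826146
118 [344.14117647 210.77647059] 255 [ 500.4 -243.3] [40.1 51.4] 16.8 115.39158459690475
118 [382.6875 211.5625] 16 [ 495.8 -346.2] [26.9  7.9] 48.2 115.22450373707159
```

View pics/w4.png

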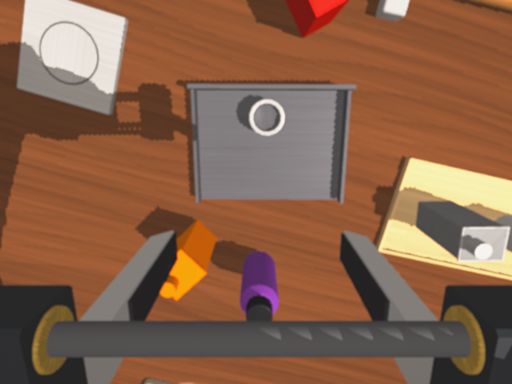

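The wrist view shows the bay with only the die at (267,117). The tin is upright on the tray at (482,250), and the top view confirms the can is upright there too. Next I'll descend to the die.

Emit:
drive_tool([
  {"dp": [0.8,0.1,0],"delta_rot": [0,0,0]},
  {"dp": [0.8,0.1,0],"delta_rot": [0,0,0]},
  {"dp": [0,0,-0.9],"delta_rot": [0,0,0]},
  {"dp": [0,0,-0.9],"delta_rot": [0,0,0]},
  {"dp": [0,0,-0.9],"delta_rot": [0,0,0]},
  {"dp": [0,0,-0.9],"delta_rot": [0,0,0]},
  {"dp": [0,0,-0.9],"delta_rot": [0,0,0]},
  {"dp": [0,0,-0.9],"delta_rot": [0,0,0]},
  {"dp": [0,0,0],"delta_rot": [0,0,0]},
  {"dp": [0,0,0],"delta_rot": [0,0,0]},
])

```text
clock: 20.85
ee_pos: [566.5, 27.4, 70.1]
tcp_rot: [-3.112, -0.431, -0.002]
wrist_force: [0.4, 1.1, 0.3]
grip_width: 94.3
finger_force: 0.0
```

Emit:
drive_tool([
  {"dp": [0,0,-0.6],"delta_rot": [0,0,0]},
  {"dp": [0,0,-0.5],"delta_rot": [0,0,0]},
  {"dp": [0,0,-0.25],"delta_rot": [0,0,0]},
  {"dp": [0,0,-0.12],"delta_rot": [0,0,0]},
  {"dp": [0,0,0],"delta_rot": [0,0,0]},
  {"dp": [0,0,0],"delta_rot": [0,0,0]},
])

```text
clock: 21.6
ee_pos: [566.2, 27.2, 11.0]
tcp_rot: [3.112, 0.431, 0.002]
wrist_force: [-0.7, 0.4, 0.5]
grip_width: 94.1
finger_force: 0.0
```

Emit:
drive_tool([
  {"dp": [0,0,0],"delta_rot": [0,0,0]},
  {"dp": [0,0,0],"delta_rot": [0,0,0]},
  {"dp": [0,0,0],"delta_rot": [0,0,0]},
  {"dp": [0,0,0],"delta_rot": [0,0,0]},
  {"dp": [0,0,0],"delta_rot": [0,0,0]},
  {"dp": [0,0,0],"delta_rot": [0,0,0]},
], jaw=-1)

```text
clock: 22.35
ee_pos: [565.6, 27.1, 10.2]
tcp_rot: [3.112, 0.431, -0.0]
wrist_force: [-0.1, -0.5, 0.4]
grip_width: 43.5
finger_force: 30.0
```

Emit:
drive_tool([
  {"dp": [0,0,0.5],"delta_rot": [0,0,0]},
  {"dp": [0,0,0.9],"delta_rot": [0,0,0]},
  {"dp": [0,0,0.9],"delta_rot": [0,0,0]},
  {"dp": [0.02,0.76,0],"delta_rot": [0,0,0]},
  {"dp": [0.02,0.95,0],"delta_rot": [0,0,0]},
  {"dp": [0.03,0.95,0],"delta_rot": [0,0,0]},
  {"dp": [0.03,0.95,0],"delta_rot": [0,0,0]},
  {"dp": [0.03,0.95,0],"delta_rot": [0,0,0]},
  {"dp": [0.03,0.95,0],"delta_rot": [0,0,0]},
  {"dp": [0,0.95,0],"delta_rot": [0,0,0]},
])

```text
clock: 23.6
ee_pos: [571.1, 286.1, 101.1]
tcp_rot: [3.111, 0.43, -0.004]
wrist_force: [0.8, -0.3, -4.6]
grip_width: 43.4
finger_force: 30.0
```

Emit:
drive_tool([
  {"dp": [0,0,0],"delta_rot": [0,0,0]},
  {"dp": [0,0,-0.6],"delta_rot": [0,0,0]},
  {"dp": [0,0,-0.6],"delta_rot": [0,0,0]},
  {"dp": [0,0,-0.5],"delta_rot": [0,0,0]},
  {"dp": [0,0,0],"delta_rot": [0,0,0]},
  {"dp": [0,0,0],"delta_rot": [0,0,0]},
])

```text
clock: 24.35
ee_pos: [572.6, 285.7, 34.7]
tcp_rot: [-3.112, -0.43, -0.001]
wrist_force: [-0.2, -0.1, -4.0]
grip_width: 43.5
finger_force: 30.0
```

```bash
python3 - <<'E'
from look import *
im,P=look("w5");z=P[...,2]
m=(z>6)&(z<18)&(P[...,1]>180)&(P[...,1]<380)&(P[...,0]>480)&(P[...,0]<680)&(cv2.cvtColor(im,cv2.COLOR_RGB2HSV)[...,1]<60)
print(cv2.minAreaRect(P[m][:,:2].astype(np.float32)))
E
```

```text
24.4 [572.8 285.9  35.1] [-3.111e+00 -4.300e-01 -3.000e-03] [646.6 307.2 214. ]
130 [129. 293.] 1288 [595.  325.8 140.1] [594.7 325.9] [23.9  9.3] 83.9
130 [388. 293.] 1277 [613.  264.4 140. ] [612.3 264. ] [ 9.9 24.2] 38.8
130 [  5. 372.] 280 [556.5 357.  134.6] [556.9 357. ] [10.9  2.7] 11.8
130 [175. 371.] 380 [572.1 310.3 136.8] [570.7 309.8] [19.3  0.9] 15.7
130 [342. 370.] 378 [584.8 265.4 136.6] [583.5 265. ] [19.1  0.9] 16.6
130 [509. 373.] 126 [594.3 217.  133.7] [595.3 217.2] [8.9 2.1] 17.9
118 [181. 315.] 222 [574.1 313.8 114.8] [573.1 314. ] [4.5 7.4] 10.6
118 [336. 315.] 225 [588.4 263.5 114.8] [588.3 263.4] [3.8 8. ] 38.0
118 [189. 365.] 95 [559.6 306.7 121.1] [560.8 307.1] [9.2 0.8] 14.6
118 [328. 366.] 96 [572.1 261.7 120.8] [573.3 262.1] [9.  0.6] 15.8
42 [244. 224.] 722 [590.1 298.6  43.8] [583.9 297.4] [15.8 52.9] 23.8
42 [307. 238.] 206 [588.2 264.   44.3] [588.9 263.1] [ 7.1 13. ] 35.9
((572.5284423828125, 286.0289611816406), (119.95532989501953, 120.17417907714844), 89.70018005371094)
```

View pics/w5.png

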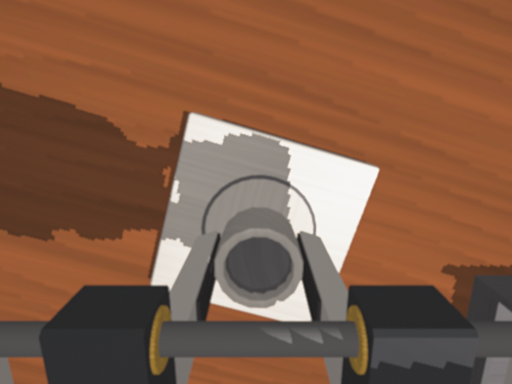

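The die at (258,265) is held over the scribed circle. The plate measures a centre of (572.5, 286.0), within 1 mm of the TCP. Now I'll lower gently.

Emit:
drive_tool([
  {"dp": [0,0,-0.2],"delta_rot": [0,0,0]},
  {"dp": [0,0,-0.12],"delta_rot": [0,0,0]},
  {"dp": [0,0,-0.06],"delta_rot": [0,0,0]},
  {"dp": [0,0,-0.04],"delta_rot": [0,0,0]},
  {"dp": [0,0,-0.03],"delta_rot": [0,0,0]},
  {"dp": [0,0,0],"delta_rot": [0,0,0]},
  {"dp": [0,0,0],"delta_rot": [0,0,0]},
])

```text
clock: 25.28
ee_pos: [572.1, 285.6, 16.3]
tcp_rot: [-3.112, -0.431, -0.0]
wrist_force: [0.5, -0.6, -4.5]
grip_width: 43.3
finger_force: 30.0
```

Emit:
drive_tool([
  {"dp": [0,0,-0.025],"delta_rot": [0,0,0]},
  {"dp": [0,0,0],"delta_rot": [0,0,0]},
  {"dp": [0,0,0],"delta_rot": [0,0,0]},
])

```text
clock: 25.65
ee_pos: [572.2, 285.6, 16.3]
tcp_rot: [3.112, 0.431, 0.001]
wrist_force: [-2.1, -1.4, 6.1]
grip_width: 43.6
finger_force: 30.0
```

The die is down. Next: release, rise and go back over the tin.

Emit:
drive_tool([
  {"dp": [0,0,0],"delta_rot": [0,0,0]},
  {"dp": [0,0,0],"delta_rot": [0,0,0]},
  {"dp": [0,0,0],"delta_rot": [0,0,0]},
  {"dp": [0,0,0],"delta_rot": [0,0,0]},
  {"dp": [0,0,0],"delta_rot": [0,0,0]},
  {"dp": [0,0,0.2],"delta_rot": [0,0,0]},
  {"dp": [0,0,0.5],"delta_rot": [0,0,0]},
  {"dp": [0,0,0.9],"delta_rot": [0,0,0]},
  {"dp": [0,0,0.9],"delta_rot": [0,0,0]},
  {"dp": [0,0,0.9],"delta_rot": [0,0,0]},
], jaw=1)

```text
clock: 26.9
ee_pos: [572.4, 285.8, 154.2]
tcp_rot: [-3.111, -0.431, -0.003]
wrist_force: [0.4, -0.4, -0.3]
grip_width: 93.8
finger_force: 0.0
```

Emit:
drive_tool([
  {"dp": [0,0,0.9],"delta_rot": [0,0,0]},
  {"dp": [0,0,0.9],"delta_rot": [0,0,0]},
  {"dp": [-0.125,-0.94,0],"delta_rot": [0,0,0.9]},
  {"dp": [-0.125,-0.94,0],"delta_rot": [0,0,0.9]},
  {"dp": [-0.125,-0.94,0],"delta_rot": [0,0,0.9]},
  {"dp": [-0.125,-0.94,0],"delta_rot": [0,0,0.9]},
  {"dp": [-0.125,-0.94,0],"delta_rot": [0,0,0.9]},
  {"dp": [-0.125,-0.94,0],"delta_rot": [0,0,0.9]},
  {"dp": [-0.125,-0.94,0],"delta_rot": [0,0,0.9]},
  {"dp": [-0.125,-0.94,0],"delta_rot": [0,0,0.9]},
])

```text
clock: 28.15
ee_pos: [532.1, -16.5, 224.9]
tcp_rot: [2.731, 1.55, 0.003]
wrist_force: [0.1, -0.7, -0.2]
grip_width: 93.7
finger_force: 0.0
```

Emit:
drive_tool([
  {"dp": [-0.125,-0.94,0],"delta_rot": [0,0,0.9]},
  {"dp": [-0.125,-0.94,0],"delta_rot": [0,0,0.9]},
  {"dp": [-0.125,-0.94,0],"delta_rot": [0,0,0.9]},
  {"dp": [-0.125,-0.94,0],"delta_rot": [0,0,0.9]},
  {"dp": [-0.125,-0.94,0],"delta_rot": [0,0,0.9]},
  {"dp": [-0.125,-0.94,0],"delta_rot": [0,0,0.9]},
  {"dp": [0,0,0],"delta_rot": [0,0,0.9]},
  {"dp": [0,0,0],"delta_rot": [0,0,0.9]},
  {"dp": [0,0,0],"delta_rot": [0,0,0.75]},
  {"dp": [0,0,0],"delta_rot": [0,0,0]},
])

```text
clock: 29.4
ee_pos: [502.2, -241.1, 224.5]
tcp_rot: [1.877, 2.517, -0.0]
wrist_force: [-0.1, -0.9, 0.4]
grip_width: 94.0
finger_force: 0.0
```

Emit:
drive_tool([
  {"dp": [0,0,0],"delta_rot": [0,0,0]},
])

```text
clock: 29.52
ee_pos: [502.1, -241.1, 224.1]
tcp_rot: [1.877, 2.518, -0.0]
wrist_force: [0.4, 0.1, -0.1]
grip_width: 94.0
finger_force: 0.0
```

```bash
cat > topc.py <<'E'
from h import *
from cell import viewer
im,d=viewer.snapshot("top");cm=viewer.camera_model("top");P=cloud(cm,d);z=P[...,2];ok=d>0
cv2.imwrite("pics/topc.png",im[:,:,::-1])
for nm,lo,hi,y0 in(("130",128,143,-400),("118",111,124,-400),("die48",42,53,240)):
    m=(ok&(z>lo)&(z<hi)&(P[...,0]>440)&(P[...,0]<640)&(P[...,1]>y0)).astype(np.uint8);k,l,st,c=cv2.connectedComponentsWithStats(m)
    for i in range(1,k):
        if st[i,4]>15:
            q=P[l==i];r=cv2.minAreaRect(q[:,:2].astype(np.float32));print(nm,c[i].round(),st[i,4],np.round(r[0],1),np.round(r[1],1),round(r[2],1),np.median(q[:,2]).round(1))
E
python3 topc.py
```

```text
130 [340. 212.] 42 [ 496.8 -230.9] [16.1 16.4] 56.6 133.0
118 [344. 211.] 251 [ 500.3 -242.9] [40.2 51.1] 16.8 115.4
die48 [148. 192.] 91 [571.1 284.3] [42.9 40. ] 89.0 46.7
```

The die is centred on the plate, with a top-view offset under 1 mm. Down on the tin.

Emit:
drive_tool([
  {"dp": [0,0,-0.9],"delta_rot": [0,0,0]},
  {"dp": [0,0,-0.9],"delta_rot": [0,0,0]},
  {"dp": [0,0,-0.9],"delta_rot": [0,0,0]},
  {"dp": [0,0,-0.8],"delta_rot": [0,0,0]},
  {"dp": [0,0,-0.43],"delta_rot": [0,0,0]},
  {"dp": [0,0,0],"delta_rot": [0,0,0]},
  {"dp": [0,0,0],"delta_rot": [0,0,0]},
])

```text
clock: 30.45
ee_pos: [503.1, -241.0, 67.2]
tcp_rot: [1.875, 2.518, 0.001]
wrist_force: [-0.1, -0.0, 0.1]
grip_width: 93.8
finger_force: 0.0
```

Emit:
drive_tool([
  {"dp": [0,0,0],"delta_rot": [0,0,0]},
  {"dp": [0,0,0],"delta_rot": [0,0,0]},
  {"dp": [0,0,0],"delta_rot": [0,0,0]},
  {"dp": [0,0,0],"delta_rot": [0,0,0]},
  {"dp": [0,0,0],"delta_rot": [0,0,0]},
  {"dp": [0,0,0],"delta_rot": [0,0,0]},
], jaw=-1)

```text
clock: 31.2
ee_pos: [501.9, -240.9, 66.0]
tcp_rot: [-1.876, -2.519, 0.0]
wrist_force: [0.3, 0.4, -0.2]
grip_width: 39.5
finger_force: 30.0
```

Emit:
drive_tool([
  {"dp": [0,0,0.75],"delta_rot": [0,0,0]},
  {"dp": [0,0,0.75],"delta_rot": [0,0,0]},
  {"dp": [0.02,0.5,0],"delta_rot": [0,0,0]},
  {"dp": [0.03,0.9,0],"delta_rot": [0,0,0]},
  {"dp": [0.03,0.9,0],"delta_rot": [0,0,0]},
  {"dp": [0.03,0.9,0],"delta_rot": [0,0,0]},
  {"dp": [0.03,0.9,0],"delta_rot": [0,0,0]},
  {"dp": [0.03,0.9,0],"delta_rot": [0,0,0]},
  {"dp": [0.03,0.9,0],"delta_rot": [0,0,0]},
  {"dp": [0,0.9,0],"delta_rot": [0,0,0]},
])

```text
clock: 32.45
ee_pos: [508.1, 33.6, 124.5]
tcp_rot: [-1.873, -2.519, 0.002]
wrist_force: [1.0, 1.2, -5.6]
grip_width: 39.7
finger_force: 30.0
```

Emit:
drive_tool([
  {"dp": [0,0.55,0],"delta_rot": [0,0,0]},
  {"dp": [0,0,0],"delta_rot": [0,0,0]},
  {"dp": [0,0,-0.5],"delta_rot": [0,0,0]},
  {"dp": [0,0,-0.5],"delta_rot": [0,0,0]},
  {"dp": [0,0,-0.2],"delta_rot": [0,0,0]},
  {"dp": [0,0,-0.1],"delta_rot": [0,0,0]},
  {"dp": [0,0,0],"delta_rot": [0,0,0]},
  {"dp": [0,0,0],"delta_rot": [0,0,0]},
])

```text
clock: 33.45
ee_pos: [510.5, 53.2, 74.6]
tcp_rot: [1.876, 2.519, 0.001]
wrist_force: [-1.2, -0.4, -4.1]
grip_width: 39.8
finger_force: 30.0
```

Emit:
drive_tool([
  {"dp": [0,0,-0.07],"delta_rot": [0,0,0]},
  {"dp": [0,0,-0.05],"delta_rot": [0,0,0]},
  {"dp": [0,0,-0.04],"delta_rot": [0,0,0]},
  {"dp": [0,0,0],"delta_rot": [0,0,0]},
  {"dp": [0,0,0],"delta_rot": [0,0,0]},
])

```text
clock: 34.08
ee_pos: [510.0, 53.1, 68.0]
tcp_rot: [1.876, 2.52, -0.0]
wrist_force: [-1.6, -1.4, 3.2]
grip_width: 40.2
finger_force: 30.0
```

Emit:
drive_tool([
  {"dp": [0,0,0],"delta_rot": [0,0,0]},
  {"dp": [0,0,0],"delta_rot": [0,0,0]},
  {"dp": [0,0,0],"delta_rot": [0,0,0]},
  {"dp": [0,0,0],"delta_rot": [0,0,0]},
  {"dp": [0,0,0],"delta_rot": [0,0,0]},
  {"dp": [0,0,0.4],"delta_rot": [0,0,0]},
  {"dp": [0,0,0.9],"delta_rot": [0,0,0]},
  {"dp": [0,0,0.9],"delta_rot": [0,0,0]},
  {"dp": [0,0,0.9],"delta_rot": [0,0,0]},
  {"dp": [0,0,0.9],"delta_rot": [0,0,0]},
], jaw=1)

```text
clock: 35.33
ee_pos: [509.9, 53.3, 230.0]
tcp_rot: [1.875, 2.52, 0.001]
wrist_force: [0.7, 0.4, -0.5]
grip_width: 94.2
finger_force: 0.0
```

Emit:
drive_tool([
  {"dp": [0,-0.92,0],"delta_rot": [0,0,0]},
  {"dp": [0,-0.92,0],"delta_rot": [0,0,0]},
  {"dp": [0,-0.92,0],"delta_rot": [0,0,0]},
  {"dp": [0,-0.92,0],"delta_rot": [0,0,0]},
  {"dp": [0,-0.92,0],"delta_rot": [0,0,0]},
  {"dp": [0,-0.92,0],"delta_rot": [0,0,0]},
  {"dp": [0,-0.92,0],"delta_rot": [0,0,0]},
  {"dp": [0,-0.92,0],"delta_rot": [0,0,0]},
  {"dp": [0,-0.92,0],"delta_rot": [0,0,0]},
  {"dp": [0,-0.92,0],"delta_rot": [0,0,0]},
])

```text
clock: 36.58
ee_pos: [510.0, -315.9, 228.9]
tcp_rot: [1.875, 2.519, 0.001]
wrist_force: [0.0, 0.1, 0.2]
grip_width: 94.2
finger_force: 0.0
```

Emit:
drive_tool([
  {"dp": [-0.04,-0.93,0],"delta_rot": [0,0,0]},
  {"dp": [0,0,0],"delta_rot": [0,0,0]},
  {"dp": [0,0,0],"delta_rot": [0,0,0]},
])

```text
clock: 36.95
ee_pos: [508.7, -350.9, 228.3]
tcp_rot: [-1.875, -2.521, -0.002]
wrist_force: [0.1, 0.0, -0.1]
grip_width: 93.7
finger_force: 0.0
```

```bash
python3 topc.py
```

```text
130 [388. 207.] 123 [ 507.3 -353.2] [29.9 30.7] 49.9 133.1
130 [226. 211.] 41 [504.8  61.8] [16.6 16.2] 43.9 135.7
118 [232. 210.] 270 [508.5  50.4] [40.8 50.9] 16.6 117.4
118 [381. 208.] 27 [ 504.8 -342. ] [32.1 12.6] 8.7 115.6
die48 [148. 192.] 87 [571. 284.] [42.8 40.1] 86.9 47.2
```

View pics/topc.png

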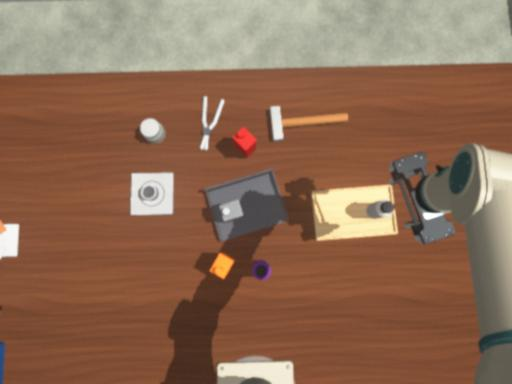

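The top view shows the tin back at (232,210), 0.4 mm from where it started. The die is in the circle at (148,192), and the can is on the tray at (382,209). Next is the can.

Emit:
drive_tool([
  {"dp": [0,-0.04,-0.9],"delta_rot": [0,0,0]},
  {"dp": [0,0,-0.9],"delta_rot": [0,0,0]},
  {"dp": [0,0,-0.9],"delta_rot": [0,0,0]},
  {"dp": [0,0,-0.9],"delta_rot": [0,0,0]},
  {"dp": [0,0,-0.45],"delta_rot": [0,0,0]},
  {"dp": [0,0,0],"delta_rot": [0,0,0]},
  {"dp": [0,0,0],"delta_rot": [0,0,0]},
])

```text
clock: 37.88
ee_pos: [509.7, -353.7, 67.1]
tcp_rot: [1.874, 2.518, 0.001]
wrist_force: [-0.0, 0.0, 0.3]
grip_width: 94.1
finger_force: 0.0
```

Emit:
drive_tool([
  {"dp": [0,0,0],"delta_rot": [0,0,0]},
  {"dp": [0,0,0],"delta_rot": [0,0,0]},
  {"dp": [0,0,0],"delta_rot": [0,0,0]},
  {"dp": [0,0,0],"delta_rot": [0,0,0]},
  {"dp": [0,0,0],"delta_rot": [0,0,0]},
  {"dp": [0,0,0],"delta_rot": [0,0,0]},
], jaw=-1)

```text
clock: 38.62
ee_pos: [508.4, -353.7, 65.7]
tcp_rot: [-1.876, -2.52, 0.0]
wrist_force: [0.4, -0.1, 1.3]
grip_width: 47.3
finger_force: 30.0
```

Emit:
drive_tool([
  {"dp": [0,0,0.75],"delta_rot": [0,0,0]},
  {"dp": [0,0,0.75],"delta_rot": [0,0,0]},
  {"dp": [0.07,0.5,0],"delta_rot": [0,0,0]},
  {"dp": [0.07,0.9,0],"delta_rot": [0,0,0]},
  {"dp": [0.07,0.9,0],"delta_rot": [0,0,0]},
  {"dp": [0.07,0.9,0],"delta_rot": [0,0,0]},
  {"dp": [0.07,0.9,0],"delta_rot": [0,0,0]},
  {"dp": [0.07,0.9,0],"delta_rot": [0,0,0]},
  {"dp": [0.07,0.9,0],"delta_rot": [0,0,0]},
  {"dp": [0.07,0.9,0],"delta_rot": [0,0,0]},
])

```text
clock: 39.88
ee_pos: [529.0, -78.7, 124.0]
tcp_rot: [-1.872, -2.519, 0.001]
wrist_force: [1.2, -0.3, -3.5]
grip_width: 47.5
finger_force: 30.0
```

Emit:
drive_tool([
  {"dp": [0,0.9,0],"delta_rot": [0,0,0]},
  {"dp": [0,0.23,0],"delta_rot": [0,0,0]},
  {"dp": [0,0,-0.5],"delta_rot": [0,0,0]},
  {"dp": [0,0,-0.5],"delta_rot": [0,0,0]},
  {"dp": [0,0,-0.2],"delta_rot": [0,0,0]},
  {"dp": [0,0,-0.1],"delta_rot": [0,0,0]},
  {"dp": [0,0,0],"delta_rot": [0,0,0]},
  {"dp": [0,0,0],"delta_rot": [0,0,0]},
])

```text
clock: 40.88
ee_pos: [531.3, -36.5, 74.2]
tcp_rot: [1.876, 2.519, 0.001]
wrist_force: [-0.5, 0.5, -3.7]
grip_width: 47.5
finger_force: 30.0
```

Emit:
drive_tool([
  {"dp": [0,0,-0.07],"delta_rot": [0,0,0]},
  {"dp": [0,0,-0.05],"delta_rot": [0,0,0]},
  {"dp": [0,0,-0.04],"delta_rot": [0,0,0]},
  {"dp": [0,0,0],"delta_rot": [0,0,0]},
  {"dp": [0,0,0],"delta_rot": [0,0,0]},
])

```text
clock: 41.5
ee_pos: [530.9, -36.5, 67.6]
tcp_rot: [1.876, 2.52, -0.0]
wrist_force: [-1.4, 0.4, 4.4]
grip_width: 47.5
finger_force: 30.0
```

Emit:
drive_tool([
  {"dp": [0,0,0],"delta_rot": [0,0,0]},
  {"dp": [0,0,0],"delta_rot": [0,0,0]},
  {"dp": [0,0,0],"delta_rot": [0,0,0]},
  {"dp": [0,0,0],"delta_rot": [0,0,0]},
  {"dp": [0,0,0],"delta_rot": [0,0,0]},
  {"dp": [0,0,0.4],"delta_rot": [0,0,0]},
  {"dp": [0,0,0.9],"delta_rot": [0,0,0]},
  {"dp": [0,0,0.9],"delta_rot": [0,0,0]},
  {"dp": [0,0,0.9],"delta_rot": [0,0,0]},
  {"dp": [0,0,0.9],"delta_rot": [0,0,0]},
], jaw=1)

```text
clock: 42.75
ee_pos: [530.8, -36.3, 229.6]
tcp_rot: [1.875, 2.519, 0.001]
wrist_force: [-0.9, -0.0, 0.2]
grip_width: 93.9
finger_force: 0.0
```

Emit:
drive_tool([
  {"dp": [0,-0.9,0],"delta_rot": [0,0,0]},
  {"dp": [0,-0.9,0],"delta_rot": [0,0,0]},
  {"dp": [0,-0.9,0],"delta_rot": [0,0,0]},
  {"dp": [0,-0.9,0],"delta_rot": [0,0,0]},
  {"dp": [0,-0.9,0],"delta_rot": [0,0,0]},
  {"dp": [0,-0.9,0],"delta_rot": [0,0,0]},
  {"dp": [0,0,0],"delta_rot": [0,0,0]},
  {"dp": [0,0,0],"delta_rot": [0,0,0]},
])

```text
clock: 43.75
ee_pos: [531.0, -251.4, 228.0]
tcp_rot: [1.875, 2.52, 0.002]
wrist_force: [0.4, -0.1, -0.0]
grip_width: 94.0
finger_force: 0.0
```

```bash
python3 topc.py
```

```text
130 [264. 201.] 119 [528.2 -37.3] [28.4 28.6] 88.3 135.2
130 [226. 211.] 42 [504.8  61.9] [16.5 16.2] 43.9 135.5
118 [232. 210.] 269 [508.7  50.5] [41.1 50.9] 16.8 117.2
118 [263. 206.] 31 [519.8 -33.6] [40.1 19.4] 79.5 112.4
die48 [149. 192.] 90 [571.3 284.2] [42.9 40. ] 88.0 47.0
```

The can is 1.7 mm and the tin about 0.5 mm from where they started, both at full height. The die is centred, so I'm handing in.

```bash
python3 -c "
from cell import bot
print(bot.close_job())"
```

```text
the job is handed in; nothing more can be done
None
```

The job is handed in at about 44 s of the 144 s allowed (no verdict was shown): the die stands upright within 1 mm of the plate's centre, the can and tin stand upright in the bay within about 2 mm of where they started, and the hammer, pliers and jar were not touched.

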